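# Close the sugar jar and bring it round to the front of the carousel

## Task

The sugar jar on the carousel, the one with the turquoise band, stands open: first set its wooden lid, which lies on the counter, on the jar so that it sits seated and level, and let go of it. Then turn the carousel until the sugar jar stands at the front, straight towards the edge of the counter that the arm is mounted at, with all the jars still standing on it. Finish while still holding the carousel steady, so that it cannot swing while I take the jar off, and leave the other things on the counter alone.

Things in the scene. Friction and masses are not known exactly. Their poses are not given: they have to be found in the camera images.
- lid_knob (a point): grip point on the knob of the loose lid (knob round, 22 mm wide, 28 mm high): 6 mm below its top, 22 mm above the disc. Below: wooden disc 66 mm wide, 8 mm thick; white plug 50 mm wide (bevelled to 44), 10 mm deep. The point is 30 mm above the disc's underside, 40 mm above the plug's foot. The 60 g lid stands on its plug, knob up (z up), left or right of the carousel, the mug on the other side
- sugar_jar_rim (a point): centre of the mouth, level with the rim, of the open sugar jar: white with a turquoise band, sugar cubes inside (32 mm or more below the rim). Round, 66 mm wide, mouth 56 mm, 85 mm high, about 0.3 kg, loose on the turntable 88 mm from its axis, rim 115 mm above the counter. With the lid seated its disc lies on the rim, the lid's grip point 30 mm above this point
- carousel_foot: the carousel's fixed round foot; origin on the upright turning axis, at counter level. It never turns: its axes are the world's, so its -x direction is the front, straight to the counter edge at which the arm is mounted (straight -x, not towards the arm's base)
- handle (a point): centre of the carousel's handle, on the axis 163 mm above the counter: an upright light metal paddle, 14 mm thick along this point's x axis, 60 mm long along its y axis, 38 mm high (144 to 182 mm above the counter), on a steel post 20 mm wide. It turns with the turntable: its -x axis points to the sugar jar's place. Pinch it across the thickness
- turntable (a joint): angle the turntable has turned since the start (rad, counter-clockwise from above positive; 0 at every start). It turns endlessly both ways on a free bearing (friction about 0.04 N m), stays where left. Dark wood, 270 mm wide, floor 30 mm above the counter, rim 12 mm high. Four loose jars stand on it at quarter turns, 88 mm from the axis, each in a raised ring 10 mm high with 2 mm play: turn it calmly
- sugar_seat (a point): the sugar jar's place: point on the turntable's floor under the jar's middle at the start, 88 mm from the axis; it turns with the turntable
- jar_b: closed jar standing on the turntable a quarter turn clockwise (from above) from the sugar jar: white without a band, 66 mm wide, 85 mm high plus a wooden lid that is part of it (knob to 121 mm above its base); origin at the centre of its underside, z up. To be left standing there
- jar_c: closed jar standing on the turntable opposite the sugar jar: white without a band, 66 mm wide, 85 mm high plus a wooden lid that is part of it (knob to 121 mm above its base); origin at the centre of its underside, z up. To be left standing there
- jar_d: closed jar standing on the turntable a quarter turn counter-clockwise (from above) from the sugar jar: white without a band, 66 mm wide, 85 mm high plus a wooden lid that is part of it (knob to 121 mm above its base); origin at the centre of its underside, z up. To be left standing there
- kettle: turquoise kettle, 160 mm wide, 185 mm high, handle and spout reaching 125 mm from its middle; origin at the centre of its underside. Leave alone
- bowl: stainless mixing bowl, 220 mm wide, 85 mm high; origin at the centre of its underside. Leave alone
- bottle: empty clear plastic bottle with a white flip cap, 72 mm wide, 191 mm high; origin at the centre of its underside. Leave alone
- brush: silicone bottle brush lying down, grey handle, turquoise head, 300 mm long, about 45 mm thick; origin on the counter under its middle. Leave alone
- mug: blue mug, 80 mm wide, 92 mm high, handle to its own +y; origin at the centre of its underside. Leave alone
Not all that is in view belongs to the job. Leave any green or pink look-alike of the jar_d alone.

How it is judged:
By the outcome, as a careful person would: the job done as asked, in the order asked, and still so for the second after the job is handed in, while the arm keeps its last pose, push and grip.
It also fails if it takes over 64 s, if anything falls off the work surface, if the arm or the gripper's body presses on something with over 40 N, if the wrist force passes 120 N, or if a joint passes its speed limit or range.

## Robot

A 6-joint arm with a two-finger parallel gripper is mounted at the origin on the work surface. World frame = base frame: x ahead of the robot, y to its left, z up, the work surface at z = 0. Lengths are in mm, angles in rad, forces in N, time in s.
With the tool pointing down it reaches from about 400 to 925 mm from the base axis. Payload 12.5 kg.
Tool frame: the origin (TCP) lies between the finger pads; the fingertips stand 11 mm ahead of it and the grasp point (between the pads) lies 8 mm behind it (env.tip_extent is the distance from the TCP to the fingertips, in mm); x points along the fingers, z is the direction in which the jaws open and shut, and the axes are right-handed (so a half turn about x gives the same grasp; the last joint's range is limited). The gripper opens to 95 mm and grips with 3 to 60 N. Pads are 20 mm wide; open, the fingers measure 119 mm over their backs; the gripper's body (75 mm by 180 mm) begins 59 mm behind the grasp point.
Start: joints at [-1.282, 0.491, 1.559, -0, 1.092, -0.106], TCP at [240.413, -576.929, 225.661] pointing down, gripper open.
Joint ranges: [-3.1, 3.1], [-0.84, 2.19], [0.05, 2.79], [-1.13, 4.28], [0.06, 2.93], [-2.69, 2.69]. Speed limits (rad/s): [2.22, 2.22, 2.79, 3.14, 3.14, 3.14].

## Interface

Orientations are given as [roll, pitch, yaw] about the fixed x, y, z axes, in that order (R = Rz(yaw) Ry(pitch) Rx(roll)).
In Python, from cell import status, imaging, env gives the robot as it stands. The module is installed in compiled form; this text tells all that it offers.
- The arm moves only by the tool apply_moves, never from a script. Its argument "increments" is a list of rows, each a list of 5 numbers: the closure, from 0 (fully open) to 1 (shut), then the shift along the tool's x, y, z in mm, then the turn about the tool's x in degrees. A call has 1 to 10 rows; each row shifts and turns the commanded pose from where the row before left it, along the tool's axes as they then stand; what a row does not reach is not made up. A row lasts 1/10 s, in which the tool goes at most 50 mm and 8.59 degrees, less where a joint would pass 70% of its speed; a pose out of reach is approached as far as the arm can. A call with a gripper value outside its range is refused whole. The fingers move at their own pace and stop on an object; the grip force is fixed at half the most. Time passes only in rows, so rows that do not move let the fingers close. It gives the time, the measured TCP pose, the force and the opening at its end, in the units of the state.
- status.state(): the state, without advancing time (a new reading comes with each control period).
- imaging.read_camera(name): name is "scene" or "top"; returns a dict with "pixels" (400x640x3 uint8, red, green, blue), "fovy" (degrees; the focal length in pixels is half the picture's height over the tangent of half this angle, whatever the lens; pixels are square), "cx", "cy" (the principal point, pixels), "R" (3x3) and "t" (3): a world point X has camera coordinates R X + t. Camera axes: x right, y down, z forward; pixel columns grow to the right and rows downward; lengths in mm; the calibration is good to about 2 mm. A picture is of the moment at which its call begins. There is no depth.
- env.job_done(): hands the job in, once; it reports no verdict.
The state is a dict: "t": time; "joints": joint angles; "qvel": joint speeds; "tau": joint torques, N m; "eef_pos": TCP position; "tcp_rot": TCP orientation; "ft_force": force on the tool from outside, world axes, zero at the start; "moment": the same for the moment, N m; "opening": opening from 0.0 (shut) to 1.0 (fully open).
Only numpy, scipy, OpenCV 4.12 (cv2) and the standard library are available. Lean on these libraries where they do the work, as an engineer would, in place of code of your own. Each camera call takes 0.05 s, during which the arm holds its last target. There are 200 camera calls.

## Working session

There is one attempt and no reset: what is moved stays moved. The work goes in short steps, Python scripts to look and compute and a tool call to move; the robot and the scene stay as the last step left them, time stands still between calls to the robot, and variables do not carry over. Pictures are saved under pics/ and viewed, about 8 in all and at most 12, crops included, and the job is handed in when it is done.

Besides the shell and the picture viewer there is one more tool, called after "Emit:" as name(argument=value, ...) on one line, values as JSON. apply_moves: Moves the arm, as the interface text tells. Its arguments: {"type":"object","properties":{"increments":{"type":"array"}},"required":["increments"]}

```bash
mkdir -p pics; cat > h.py <<'E'
import numpy as np, cv2
from cell import status, imaging, env
def cam(n):
    c=imaging.read_camera(n); c['f']=len(c['pixels'])/2/np.tan(np.radians(c['fovy'])/2)
    c['R']=np.array(c['R']);c['t']=np.array(c['t']); c['bgr']=np.ascontiguousarray(c['pixels'][:,:,::-1]); return c
def ray(c,u,v,z):
    o=-c['R'].T@c['t']; d=c['R'].T@np.array([(u-c['cx'])/c['f'],(v-c['cy'])/c['f'],1]); return o+d*(z-o[2])/d[2]
def proj(c,X):
    p=c['R']@np.array(X,float)+c['t']; return p[:2]/p[2]*c['f']+[c['cx'],c['cy']]
E
python3 - <<'E'
from h import *
for n in('scene','top'):
    c=cam(n); cv2.imwrite(f'pics/{n}0.png',c['bgr']); print(n,c['f'],c['cx'],c['cy'],-c['R'].T@c['t'],c['R'].round(2).tolist())
print(status.state())
E
```

```text
scene 490.3055759767609 315.7797253577176 200.50803145265414 [1084.68788545 -344.76170613 1084.13061176] [[0.48, 0.88, 0.02], [0.73, -0.39, -0.56], [-0.48, 0.28, -0.83]]
top 454.3222254728101 322.24315646252313 198.50986320187715 [ 358.3882973    14.28282406 1526.34343716] [[0.02, -1.0, -0.0], [-0.99, -0.02, -0.12], [0.12, 0.0, -0.99]]
{'t': 0.1, 'joints': array([-1.28158105e+00,  4.91463070e-01,  1.55938602e+00, -2.88511844e-05,
        1.09170710e+00, -1.05579490e-01]), 'qvel': array([ 0.00015695, -0.0019407 , -0.00107622, -0.00164774,  0.00314812,
        0.00026205]), 'tau': array([ 3.36436475e-03, -6.13624978e+01, -2.58604789e+01,  6.94118324e-02,
        4.70501091e-02, -2.89121431e-05]), 'eef_pos': array([ 240.35417308, -576.71230584,  225.14353537]), 'tcp_rot': array([3.06256544, 1.56983245, 1.8865772 ]), 'ft_force': array([-0.71762636,  0.21466348, -0.41526939]), 'moment': array([-0.02085323, -0.04680585,  0.01658599]), 'opening': 0.998841184410138}
```

View pics/scene0.png

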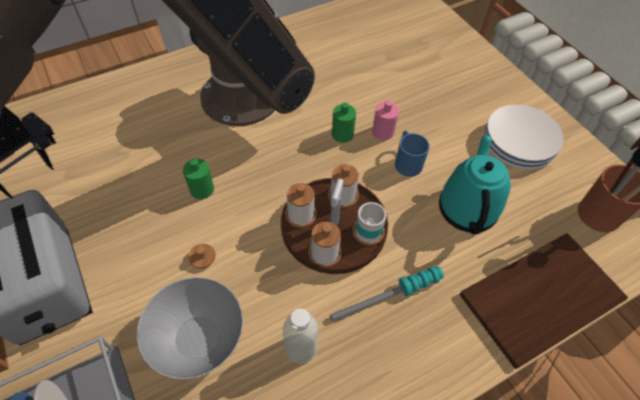

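View pics/top0.png

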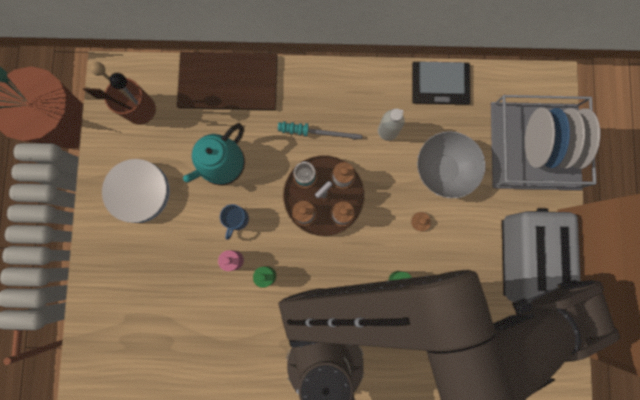

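The scene view shows the lid at (202,256) and the open jar at (371,222). In the top view the lid is at (421,222), the open jar at (305,174), the paddle at (323,188) and the carousel around (325,195). Next I'll measure from these.

```bash
python3 - <<'E'
from h import *
S,T=cam('scene'),cam('top')
def crop(c,u0,u1,v0,v1,k): return cv2.resize(c['bgr'][v0:v1,u0:u1],None,fx=k,fy=k,interpolation=cv2.INTER_CUBIC)
a=crop(T,280,440,150,240,5); cv2.imwrite('pics/topc.png',a)
b=crop(S,180,400,160,280,3.6); cv2.imwrite('pics/scc.png',b)
for n,c in(('S',S),('T',T)):
    h=cv2.cvtColor(c['bgr'],cv2.COLOR_BGR2HSV)
    for nm,lo,hi in(('wood',(4,120,90),(13,255,255)),('teal',(80,100,50),(96,255,255))):
        m=cv2.inRange(h,lo,hi); k,l,s,ce=cv2.connectedComponentsWithStats(m)
        for i in range(1,k):
            if 40<s[i,4]<2500: print(n,nm,s[i],ce[i].round(1))
E
```

```text
S wood [494   2  18  15  91] [502.1   9. ]
S wood [333 164  25  22 363] [345.6 173.7]
S wood [599 164  27  17  98] [609.1 170.3]
S wood [288 183  27  23 476] [300.7 194. ]
S wood [341 191  18  16  49] [353.1 200.8]
S wood [623 200  17   5  48] [631.4 202.5]
S wood [311 221  30  26 582] [325.6 233.5]
S wood [368 229  17  16  43] [378.9 238.5]
S wood [188 244  27  24 491] [201.4 255.7]
S wood [324 254  17  13  47] [334. 262.]
S wood [  0 358   8  10  54] [  3.7 362.6]
S teal [356 224  26  14 159] [368.  232.3]
S teal [400 267  43  28 649] [420.4 279.7]
T wood [ 71  47  18  56 414] [78.8 73.8]
T wood [ 578   63   62   68 2098] [613.3  93.8]
T wood [108 105  28  10  59] [122.5 110.6]
T wood [333 162  21  20 294] [342.8 171.6]
T wood [292 200  22  21 330] [301.7 210.4]
T wood [332 201  21  21 312] [342.5 210.9]
T wood [412 213  18  18 248] [420.5 221.3]
T wood [ 56 322   7  19  59] [ 59.1 331.1]
T wood [  9 331  10  25 152] [ 13.9 343.2]
T wood [631 340   9  38 218] [636.1 355.9]
T wood [ 54 347   7  23  66] [ 57.  358.1]
T wood [  3 357   8   9  60] [  6.3 361. ]
T wood [ 52 370   7  27  72] [ 55.1 382.9]
T teal [279 123  29  12 221] [293.2 127.9]
T teal [ 184  135   58   49 1789] [214.6 159.6]
```

View pics/topc.png

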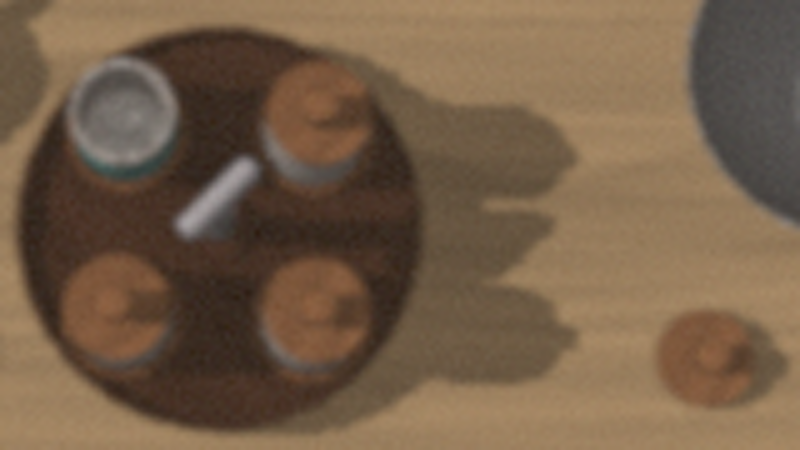

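View pics/scc.png

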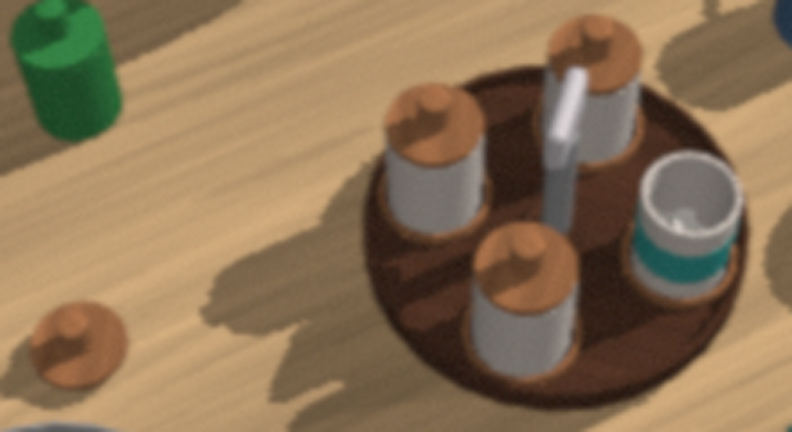

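```bash
python3 - <<'E'
from h import *
S,T=cam('scene'),cam('top')
t=lambda x,y:((x+.5)/5-.5+280,(y+.5)/5-.5+150)
s=lambda x,y:((x+.5)/3.6-.5+180,(y+.5)/3.6-.5+160)
for n,p,q,z in(('lid disc',t(705,358),s(79,345),18),('knobtop',t(716,352),s(74,318),46),('rim',t(124,111),s(690,196),115),
  ('h1',t(184,228),s(577,72),182),('h2',t(252,165),s(561,150),182)):
    print(n,ray(T,*p,z).round(1),ray(S,*q,z).round(1))
print('axis',ray(T,*t(220,229),40).round(1), ray(S,*s(556,237),40).round(1))
for i,(p,q) in enumerate(((t(117,308),s(435,125)),(t(317,308),s(525,268)),(t(318,112),s(594,53)))): print(ray(T,*p,123).round(1),ray(S,*q,123).round(1))
from scipy.spatial.transform import Rotation as R
st=status.state(); print(R.from_euler('xyz',st['tcp_rot']).as_matrix().round(3), st['eef_pos'])
E
```

```text
lid disc [ 473.5 -308.7   18. ] [ 475.5 -308.5   18. ]
knobtop [ 475.4 -309.9   46. ] [ 471.1 -305.1   46. ]
rim [613.7  77.6 115. ] [614.9  77.3 115. ]
h1 [531.5  36.9 182. ] [534.7  34.2 182. ]
h2 [570.5  -2.9 182. ] [581.6  -4.4 182. ]
axis [549.7  15.5  40. ] [563.5  10.2  40. ]
[488.2  78.2 123. ] [492.5 -46.  123. ]
[491.  -45.8 123. ] [615.5 -46.4 123. ]
[614.3 -44.3 123. ] [490.2  77.3 123. ]
[[-0.     0.923  0.385]
 [ 0.     0.385 -0.923]
 [-1.     0.    -0.   ]] [ 240.41508274 -576.87863572  225.48441258]
```

Both views agree to 2–3 mm: lid at (474.5, -308.5), open rim at (614, 77.5), axis about (552.5, 16), and sugar jar at about 45° and r = 87, so it fits the given 88. I'll go above the lid.

Emit:
apply_moves(increments=[[0.3,6,16,-8,0],[0.3,12,32,-16,0],[0.3,12,34,-17,0],[0.3,12,34,-17,0],[0.3,12,34,-17,0],[0.3,12,34,-17,0],[0.3,12,34,-17,0],[0.3,12,34,-17,0],[0.3,12,34,-17,0],[0.3,10,32,-15,0]])

```text
t: 1.3
eef_pos: [474.0, -306.2, 112.9]
tcp_rot: [-2.775, 1.57, 2.333]
ft_force: [0.8, -0.3, -0.4]
opening: 0.698
```

```bash
cat >> h.py <<'E'
from scipy.spatial.transform import Rotation as Ro
def go(X):
    st=status.state(); M=Ro.from_euler('xyz',st['tcp_rot']).as_matrix(); print('t',st['t'],'pos',st['eef_pos'].round(1),'f',st['ft_force'].round(1),'m',st['moment'].round(2),'op',round(st['opening'],3),'j6',round(st['joints'][5],3),'zang',np.degrees(np.arctan2(M[1,2],M[0,2])).round(2))
    print('tool delta to',X,(M.T@(np.array(X)-st['eef_pos'])).round(1)); return st
E
python3 - <<'E'
from h import *
go([474.5,-308.5,33])
c=cam('scene'); cv2.imwrite('pics/s1.png',cv2.resize(c['bgr'][190:320,110:290],None,fx=4,fy=4,interpolation=cv2.INTER_CUBIC))
E
```

```text
t 1.3 pos [ 474.  -306.2  112.9] f [ 0.8 -0.3 -0.4] m [-0.03 -0.01 -0.05] op 0.698 j6 0.485 zang -67.35
tool delta to [474.5, -308.5, 33] [79.9 -0.4  2.3]
```

View pics/s1.png

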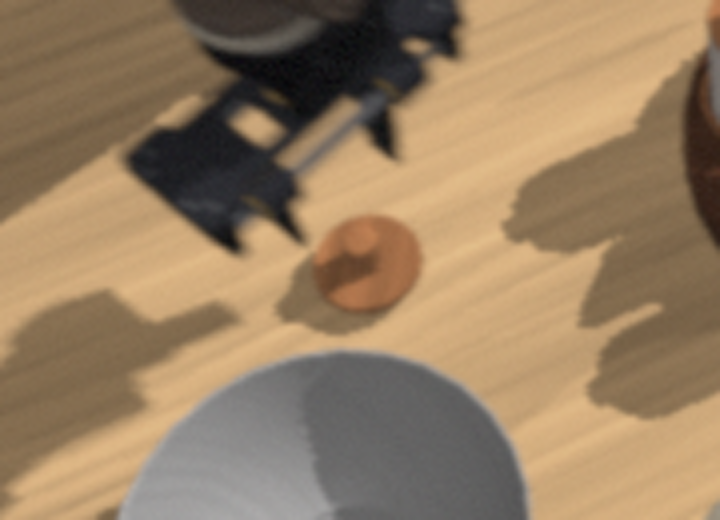

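The fingers are above the lid (knob at about (360,238) in the crop), with about 20 mm of margin per side. I'll descend and grip.

Emit:
apply_moves(increments=[[0.3,10,0,2,0],[0.3,20,0,0,0],[0.3,20,0,0,0],[0.3,15,0,0,0],[0.3,10,0,0,0],[0.3,5,0,0,0],[0.3,0,0,0,0],[1,0,0,0,0],[1,0,0,0,0],[1,0,0,0,0]])

```text
t: 2.35
eef_pos: [474.1, -310.8, 34.2]
tcp_rot: [0.433, 1.57, -0.743]
ft_force: [0.7, 0.0, -0.7]
opening: 0.504
```

Emit:
apply_moves(increments=[[1,0,0,0,0],[1,0,0,0,0],[1,0,0,0,0]])

```text
t: 2.65
eef_pos: [474.0, -310.6, 33.7]
tcp_rot: [0.137, 1.571, -1.039]
ft_force: [0.1, 0.7, 0.1]
opening: 0.255
```

```bash
python3 - <<'E'
from h import *
go([614,77.5,200])
c=cam('scene'); cv2.imwrite('pics/s2.png',cv2.resize(c['bgr'][190:320,110:290],None,fx=4,fy=4,interpolation=cv2.INTER_CUBIC))
E
```

```text
t 2.65 pos [ 474.  -310.6   33.7] f [0.1 0.7 0.1] m [0.12 0.04 0.03] op 0.255 j6 0.479 zang -67.38
tool delta to [614, 77.5, 200] [-166.3  278.5 -304.3]
```

Emit:
apply_moves(increments=[[1,0,0,0,0],[1,0,0,0,0],[1,0,0,0,0],[1,0,0,0,0],[1,-5,0,0,0],[1,-20,0,0,0],[1,-30,0,0,0],[1,-30,0,0,0],[1,-10,0,0,0],[1,0,0,0,0]])

```text
t: 3.7
eef_pos: [474.3, -310.9, 129.8]
tcp_rot: [0.446, 1.568, -0.729]
ft_force: [-0.7, -1.1, -0.6]
opening: 0.225
```

```bash
python3 - <<'E'
from h import *
go([614,77.5,200])
c=cam('scene'); cv2.imwrite('pics/s2.png',cv2.resize(c['bgr'][150:320,110:290],None,fx=3.4,fy=3.4,interpolation=cv2.INTER_CUBIC))
E
```

```text
t 3.7 pos [ 474.3 -310.9  129.8] f [-0.7 -1.1 -0.6] m [ 0.02 -0.04 -0.05] op 0.225 j6 0.479 zang -67.37
tool delta to [614, 77.5, 200] [ -70.6  278.4 -304.6]
```

View pics/s2.png

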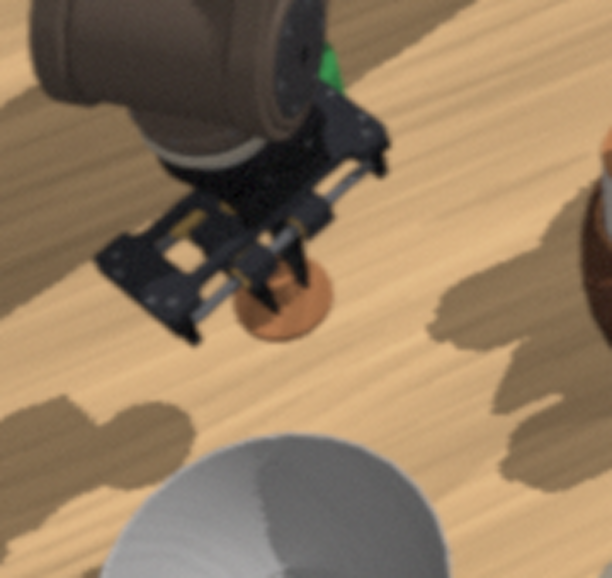

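The lid is gripped level at 21.4 mm opening. I'll carry it above the jar: raise first, then across.

Emit:
apply_moves(increments=[[1,-20,4,-4,0],[1,-25,12,-13,0],[1,-25,20,-22,0],[1,-25,26,-28,0],[1,-5,30,-33,0],[1,0,30,-33,0],[1,0,30,-33,0],[1,0,30,-33,0],[1,0,30,-33,0],[1,0,28,-31,0]])

```text
t: 4.75
eef_pos: [594.4, 26.4, 226.6]
tcp_rot: [-2.004, 1.568, 3.104]
ft_force: [-0.1, 0.3, -0.4]
opening: 0.227
```

Emit:
apply_moves(increments=[[1,0,20,-21,0],[1,0,12,-13,0],[1,0,6,-7,0],[1,10,0,0,0],[1,15,0,0,0],[1,15,0,0,0],[1,0,0,0,0],[1,0,0,0,0]])

```text
t: 5.55
eef_pos: [613.5, 75.9, 188.4]
tcp_rot: [-1.689, 1.57, -2.866]
ft_force: [-0.4, 0.5, -0.5]
opening: 0.223
```

```bash
python3 - <<'E'
from h import *
go([614,77.5,138.7])
S,T=cam('scene'),cam('top')
a=cv2.resize(S['bgr'][150:260,310:430],None,fx=5,fy=5,interpolation=cv2.INTER_CUBIC); b=cv2.resize(T['bgr'][140:220,270:350],None,fx=5,fy=5,interpolation=cv2.INTER_CUBIC)
print(a.shape); im=np.zeros((560,1000,3),np.uint8); im[:550,:600]=a; im[:400,600:]=b
cv2.imwrite('pics/s3.png',im[:,:]); cv2.imwrite('pics/s3s.png',cv2.resize(im,None,fx=.8,fy=.8))
E
```

```text
t 5.55 pos [613.5  75.9 188.4] f [-0.4  0.5 -0.5] m [-0.01  0.01 -0.03] op 0.223 j6 1.194 zang -67.45
tool delta to [614, 77.5, 138.7] [49.7  1.2 -1.3]
(550, 600, 3)
```

View pics/s3s.png

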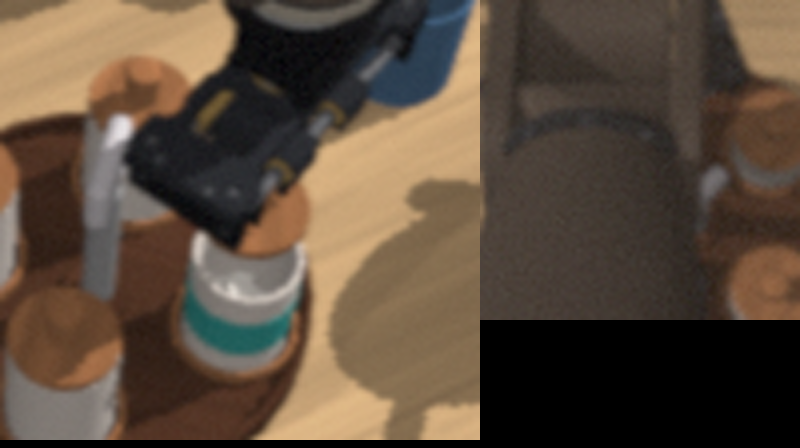

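The lid hangs just above the open jar, with its right edge at scene pixel about (387,203). I'll check the offset from the visible disc edge and the rim.

```bash
python3 - <<'E'
from h import *
st=go([614,77.5,138.7]); S=cam('scene')
h=cv2.cvtColor(S['bgr'],cv2.COLOR_BGR2HSV)
m=cv2.inRange(h,(4,110,90),(14,255,255)); k,l,s,ce=cv2.connectedComponentsWithStats(m)
i=max((i for i in range(1,k) if 360<ce[i][0]<392 and 185<ce[i][1]<215),key=lambda i:s[i,4]); print(s[i],ce[i])
P=np.argwhere(l==i)[:,::-1].astype(float)
X=st['eef_pos']; th=np.linspace(0,2*np.pi,361)
# right-most column & extremes along lower-right image directions for disc centred at TCP
circ=np.vstack([[proj(S,[X[0]+33*np.cos(a),X[1]+33*np.sin(a),X[2]+dz]) for a in th] for dz in(-23.7,-15.7)])
for d in((1,0),(.9,.44),(.7,.7),(.5,.87)):
    d=np.array(d); print(d,'seen',(P@d).max().round(1)+.3,'pred',(circ@d).max().round(1))
# jar rim (white, low saturation)
w=cv2.inRange(h,(0,0,120),(180,70,255)); k,l,s,ce=cv2.connectedComponentsWithStats(w)
rc=np.array([proj(S,[614.2+33*np.cos(a),77.5+33*np.sin(a),115]) for a in th])
print('rim pred',rc.min(0).round(1),rc.max(0).round(1))
for i in range(1,k):
    if s[i,4]>30 and 350<ce[i][0]<395 and 190<ce[i][1]<250: print('white',s[i],ce[i].round(1))
E
```

```text
t 5.65 pos [613.9  76.2 189.2] f [ 0.6 -0.2 -0.3] m [-0.01 -0.02 -0.03] op 0.226 j6 1.194 zang -67.43
tool delta to [614, 77.5, 138.7] [50.5  0.6 -1.1]
[369 195  19  19 210] [379.5047619 205.3047619]
[1 0] seen 387.3 pred 388.3
[0.9  0.44] seen 439.2 pred 439.4
[0.7 0.7] seen 416.1 pred 416.5
[0.5  0.87] seen 375.2 pred 375.8
rim pred [357.2 202.1] [385.3 225.9]
white [358 208  29  22 364] [371. 220.]
white [359 235  22   8  57] [370.6 239.2]
```

The predicted and seen edges agree within about 1 px (2 mm). I'll apply a small correction and lower the lid until the foot is just inside the mouth.

Emit:
apply_moves(increments=[[1,5,1.5,-1.8,0],[1,10,0,0,0],[1,12,0,0,0],[1,8,0,0,0],[1,4,0,0,0],[1,3,0,0,0],[1,2,0,0,0],[1,0,0,0,0]])

```text
t: 6.5
eef_pos: [614.4, 79.1, 144.5]
tcp_rot: [0.046, 1.571, -1.13]
ft_force: [0.9, 0.1, -0.8]
opening: 0.226
```

Emit:
apply_moves(increments=[[1,1,0,0,0],[1,1,0,0,0],[1,1,0,0,0],[1,0,0,0,0]])

```text
t: 6.9
eef_pos: [614.3, 79.1, 141.6]
tcp_rot: [-0.475, 1.571, -1.651]
ft_force: [0.0, -0.6, -0.5]
opening: 0.224
```

The plug is about 7 mm into the mouth with no contact force. I'll continue to the seat.

Emit:
apply_moves(increments=[[1,1,0,0,0],[1,1,0,0,0],[1,0.5,0,0,0],[1,0.5,0,0,0],[1,0,0,0,0]])

```text
t: 7.4
eef_pos: [614.4, 79.1, 138.7]
tcp_rot: [0.55, 1.571, -0.626]
ft_force: [0.1, 1.0, 1.0]
opening: 0.226
```

Emit:
apply_moves(increments=[[1,0.5,0,0,0],[1,0.5,0,0,0],[1,0,0,0,0]])

```text
t: 7.7
eef_pos: [614.6, 79.0, 138.6]
tcp_rot: [0.992, 1.569, -0.184]
ft_force: [-2.1, -0.1, 8.4]
opening: 0.225
```

Contact came at the expected height (138.6 mm, 8 N upward), so it's seated. I'll release, wait, and rise.

Emit:
apply_moves(increments=[[0.5,0,0,0,0],[0.5,0,0,0,0],[0.5,0,0,0,0],[0.5,0,0,0,0],[0.5,-5,0,0,0],[0.5,-15,0,0,0],[0.5,-25,0,0,0],[0.5,-30,0,0,0],[0.5,-20,0,0,0],[0.5,-5,0,0,0]])

```text
t: 8.7
eef_pos: [615.0, 79.2, 240.2]
tcp_rot: [1.183, 1.567, 0.007]
ft_force: [0.4, -0.2, 0.6]
opening: 0.502
```

```bash
python3 - <<'E'
from h import *
go([552.5,16,235]); 
S=cam('scene')
cv2.imwrite('pics/s4.png',cv2.resize(S['bgr'][150:280,270:430],None,fx=4,fy=4,interpolation=cv2.INTER_CUBIC))
E
```

```text
t 8.7 pos [615.   79.2 240.2] f [ 0.4 -0.2  0.6] m [ 0.07 -0.02 -0.06] op 0.502 j6 1.198 zang -67.38
tool delta to [552.5, 16, 235] [  5.  -82.   34.3]
```

View pics/s4.png

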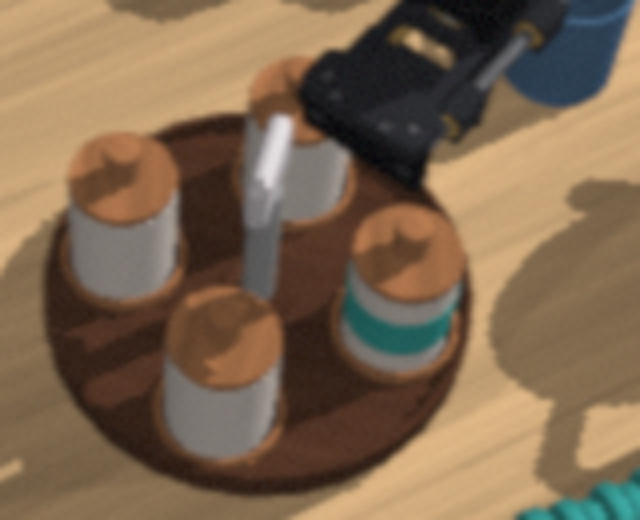

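The lid sits flush and looks like the other closed jars (disc at crop (405,255)). Next I'll go over the handle and turn the wrist so the jaws lie across the paddle.

Emit:
apply_moves(increments=[[0.4,0,-15,6.3,0],[0.4,0,-26,11,0],[0.4,0,-26,11,0],[0.4,0,-15,6,0],[0.4,0,0,0,5],[0.4,0,0,0,7.5],[0.4,0,0,0,7.5],[0.4,0,0,0,7.5],[0.4,0,0,0,7.5],[0.4,0,0,0,7.5]])

```text
t: 9.75
eef_pos: [551.8, 16.1, 236.9]
tcp_rot: [-1.326, 1.57, 3.034]
ft_force: [0.7, -0.6, 0.3]
opening: 0.6
```

Emit:
apply_moves(increments=[[0.4,0,0,0,7.5],[0.4,0,0,0,7.5],[0.4,0,0,0,6],[0.4,0,0,0,4],[0.4,0,0,0,0],[0.4,0,0,0,0]])

```text
t: 10.35
eef_pos: [551.8, 16.0, 237.2]
tcp_rot: [-0.876, 1.57, 3.056]
ft_force: [-0.6, -0.7, -0.1]
opening: 0.6
```

```bash
python3 - <<'E'
from h import *
go([552.5,16,155]); 
S=cam('scene')
cv2.imwrite('pics/s5.png',cv2.resize(S['bgr'][130:280,270:430],None,fx=3.5,fy=3.5,interpolation=cv2.INTER_CUBIC))
E
```

```text
t 10.35 pos [551.8  16.  237.2] f [-0.6 -0.7 -0.1] m [0.11 0.05 0.01] op 0.6 j6 2.261 zang -134.76
tool delta to [552.5, 16, 155] [82.2  0.5 -0.5]
```

View pics/s5.png

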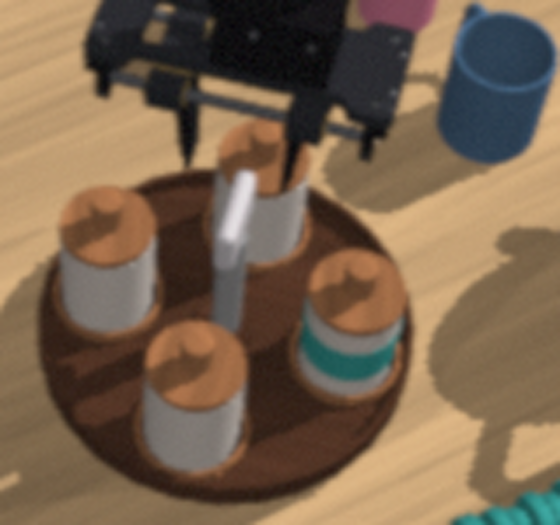

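The fingers straddle the paddle. I'll descend and close.

Emit:
apply_moves(increments=[[0.4,10,0.5,-0.5,0],[0.4,20,0,0,0],[0.4,20,0,0,0],[0.4,15,0,0,0],[0.4,10,0,0,0],[0.4,5,0,0,0],[0.4,0,0,0,0],[0.4,0,0,0,0]])

```text
t: 11.2
eef_pos: [552.8, 15.9, 158.0]
tcp_rot: [2.135, 1.57, -0.219]
ft_force: [-0.1, -0.2, -0.2]
opening: 0.601
```

Emit:
apply_moves(increments=[[1,0,0,0,0],[1,0,0,0,0],[1,0,0,0,0],[1,0,0,0,0],[1,0,0,0,0],[1,0,0,0,0],[1,0,0,0,0],[1,0,0,0,0]])

```text
t: 12.0
eef_pos: [552.3, 15.7, 157.6]
tcp_rot: [-0.141, 1.57, -2.495]
ft_force: [-2.9, -3.2, 3.5]
opening: 0.147
```

```bash
python3 - <<'E'
from h import *
go([552.5,16,155])
E
```

```text
t 12.0 pos [552.3  15.7 157.6] f [-2.9 -3.2  3.5] m [-0.36  0.39  0.03] op 0.147 j6 2.264 zang -134.88
tool delta to [552.5, 16, 155] [ 2.6 -0.  -0.3]
```

The paddle is gripped (14 mm opening) with only about 4 N of side force, so the axis estimate is good. I'll turn gently counter-clockwise.

Emit:
apply_moves(increments=[[1,0,0,0,-0.5],[1,0,0,0,-1],[1,0,0,0,-1.5],[1,0,0,0,-2],[1,0,0,0,-2.5],[1,0,0,0,-3],[1,0,0,0,-3.5],[1,0,0,0,-3.5],[1,0,0,0,-3.5],[1,0,0,0,-3.5]])

```text
t: 13.0
eef_pos: [553.0, 16.7, 157.6]
tcp_rot: [2.719, 1.569, 0.796]
ft_force: [0.7, 4.8, 0.7]
opening: 0.146
```

Emit:
apply_moves(increments=[[1,0,0,0,-3.5],[1,0,0,0,-3.5],[1,0,0,0,-3.5],[1,0,0,0,-3.5],[1,0,0,0,-3.5],[1,0,0,0,-3.5],[1,0,0,0,-3.5],[1,0,0,0,-3.5],[1,0,0,0,-3.5],[1,0,0,0,-3.5]])

```text
t: 14.0
eef_pos: [553.1, 18.4, 157.6]
tcp_rot: [2.498, 1.567, 1.186]
ft_force: [2.0, 18.5, 0.5]
opening: 0.15
```

```bash
python3 - <<'E'
from h import *
go([552.5,16,157.6])
E
```

```text
t 14.0 pos [553.1  18.4 157.6] f [ 2.  18.5  0.5] m [ 2.49 -0.21 -0.06] op 0.15 j6 1.222 zang -75.19
tool delta to [552.5, 16, 157.6] [ 0.  -1.2  2.2]
```

The side force rose to 18 N along +y, so the axis lies about 3 mm further in +y than commanded. I'll shift to relieve it before going on.

Emit:
apply_moves(increments=[[1,0,0,-1,-2],[1,0,0,-1,-1],[1,0,-1,-1,0],[1,0,-1,0,0],[1,0,0,0,0]])

```text
t: 14.5
eef_pos: [552.7, 18.5, 157.7]
tcp_rot: [1.345, 1.564, 0.082]
ft_force: [14.2, 3.3, -9.1]
opening: 0.145
```

```bash
python3 - <<'E'
from h import *
go([552.5,16,157.6])
E
```

```text
t 14.5 pos [552.7  18.5 157.7] f [14.2  3.3 -9.1] m [ 0.61 -2.17  0.08] op 0.145 j6 1.176 zang -72.36
tool delta to [552.5, 16, 157.6] [ 0.1 -1.   2.4]
```

Emit:
apply_moves(increments=[[1,0,1,0,-1],[1,0,1,0,-2],[1,0,0,0,-3],[1,0,0,0,-3.5],[1,0,0,0,-3.5],[1,0,0,0,-3.5],[1,0,0,0,-3.5],[1,0,0,0,-3.5]])

```text
t: 15.3
eef_pos: [552.2, 19.5, 157.7]
tcp_rot: [1.498, 1.569, 0.648]
ft_force: [-0.4, 3.6, 1.0]
opening: 0.142
```

```bash
python3 - <<'E'
from h import *
go([552.7,18.5,157.6])
E
```

```text
t 15.3 pos [552.2  19.5 157.7] f [-0.4  3.6  1. ] m [ 0.79 -0.44 -0.02] op 0.142 j6 0.764 zang -48.72
tool delta to [552.7, 18.5, 157.6] [ 0.1 -0.3  1.1]
```

Forces are low. I'll continue, 48.7° to go.

Emit:
apply_moves(increments=[[1,0,0,0,-3],[1,0,0,0,-3.5],[1,0,0,0,-3.5],[1,0,0,0,-3.5],[1,0,0,0,-3.5],[1,0,0,0,-3],[1,0,0,0,-2],[1,0,0,0,-1]])

```text
t: 16.1
eef_pos: [551.4, 20.1, 157.7]
tcp_rot: [2.178, 1.569, 1.728]
ft_force: [-4.5, 6.8, 3.3]
opening: 0.145
```

```bash
python3 - <<'E'
from h import *
go([552.7,18.5,157.6])
E
```

```text
t 16.1 pos [551.4  20.1 157.7] f [-4.5  6.8  3.3] m [ 1.35  0.14 -0.19] op 0.145 j6 0.364 zang -25.78
tool delta to [552.7, 18.5, 157.6] [ 0.1 -0.8  1.8]
```

Emit:
apply_moves(increments=[[1,0,0,-0.5,-2],[1,0,0,-0.5,-3],[1,0,0,0,-3.5],[1,0,0,0,-3.5],[1,0,0,0,-3.5],[1,0,0,0,-3],[1,0,0,0,-2.5],[1,0,0,0,-2],[1,0,0,0,-1],[1,0,0,0,0]])

```text
t: 17.1
eef_pos: [550.4, 20.4, 157.7]
tcp_rot: [1.994, 1.569, 1.962]
ft_force: [-4.7, 5.0, 4.5]
opening: 0.149
```

```bash
python3 - <<'E'
from h import *
go([552.7,18.5,157.6])
S,T=cam('scene'),cam('top')
a=cv2.resize(S['bgr'][150:280,265:405],None,fx=4,fy=4,interpolation=cv2.INTER_CUBIC); b=cv2.resize(T['bgr'][145:245,275:375],None,fx=4,fy=4,interpolation=cv2.INTER_CUBIC)
im=np.zeros((520,960,3),np.uint8); im[:,:560]=a; im[:400,560:]=b
cv2.imwrite('pics/s6.png',cv2.resize(im,None,fx=.83,fy=.83))
E
```

```text
t 17.1 pos [550.4  20.4 157.7] f [-4.7  5.   4.5] m [ 1.34  0.35 -0.12] op 0.149 j6 -0.053 zang -1.81
tool delta to [552.7, 18.5, 157.6] [ 0.1 -1.8  2.4]
```

View pics/s6.png

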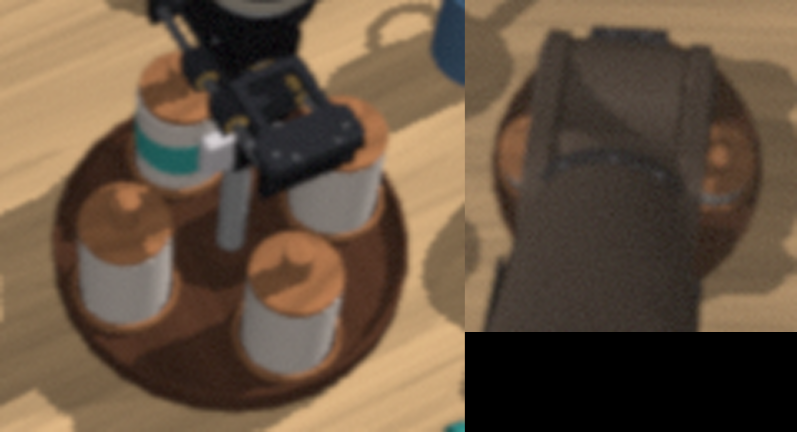

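All jars stand and the lid is on, with the sugar jar at the arm side (about (175,100) in the view). I'll measure the angle from the visible lid discs.

```bash
cat > ang.py <<'E'
from h import *
def discs(img,S,lo=250):
    h=cv2.cvtColor(img,cv2.COLOR_BGR2HSV); m=cv2.inRange(h,(4,110,80),(14,255,255))
    cs,_=cv2.findContours(m,cv2.RETR_EXTERNAL,cv2.CHAIN_APPROX_NONE); r=[]
    for c in cs:
        if cv2.contourArea(c)<lo: continue
        (x,y),ax,an=cv2.fitEllipse(cv2.convexHull(c))
        if 270<x<405 and 150<y<280: r.append(ray(S,x,y,123)); print('px',round(x,1),round(y,1),np.round(ax,1),'->',r[-1][:2].round(1))
    return r
S=cam('scene')
if __name__=='__main__':
    print('start'); discs(cv2.imread('pics/scene0.png'),S); print('now'); discs(S['bgr'],S,150)
E
python3 ang.py
```

```text
start
px 325.7 233.3 [26.  29.8] -> [613.9 -45. ]
px 301.7 192.1 [24.1 31.7] -> [488.1 -40.4]
px 344.9 174.3 [21.3 26.4] -> [490.5  78. ]
now
px 309.6 240.7 [21.1 43.1] -> [613.7 -86.1]
px 362.2 234.5 [44.7 68. ] -> [655.4  26.5]
px 308.8 211.6 [27.3 47. ] -> [544.7 -51.3]
px 317.6 176.4 [19.4 23.5] -> [464.7  15.7]
```

```bash
sed -i 's/(4,110,80),(14,255,255))/(4,120,115),(14,255,255)); m=cv2.morphologyEx(m,cv2.MORPH_OPEN,np.ones((3,3)))/' ang.py; python3 ang.py
```

```text
start
px 325.5 233.7 [24.7 28.1] -> [614.7 -45.8]
px 300.2 193.9 [22.4 26.6] -> [490.8 -45.9]
now
px 354.3 231.7 [25.1 28.8] -> [640.8  14.3]
```

The camera says C is at -1.1° (r = 88.3 ✓) and the jaws say -1.8°. I'll turn another 1.5° and remeasure.

Emit:
apply_moves(increments=[[1,0,0,0,-0.5],[1,0,0,0,-0.7],[1,0,0,0,-0.3],[1,0,0,0,0],[1,0,0,0,0]])

```text
t: 17.8
eef_pos: [550.3, 20.4, 157.7]
tcp_rot: [2.054, 1.569, 2.048]
ft_force: [-4.1, 5.8, 3.2]
opening: 0.144
```

```bash
python3 - <<'E'
from h import *
import ang
go([552.7,18.5,157.6])
h=cv2.cvtColor(ang.S['bgr'],cv2.COLOR_BGR2HSV)
for vt in (95,105,115,125):
    m=cv2.morphologyEx(cv2.inRange(h,(4,100,vt),(16,255,255)),cv2.MORPH_OPEN,np.ones((3,3)))
    for c in cv2.findContours(m,cv2.RETR_EXTERNAL,cv2.CHAIN_APPROX_NONE)[0]:
        if cv2.contourArea(c)>120:
            (x,y),ax,_=cv2.fitEllipse(cv2.convexHull(c))
            if 270<x<405 and 150<y<280: print(vt,np.round(ax,1),ray(ang.S,x,y,123)[:2].round(1))
t=cv2.inRange(h,(80,100,50),(96,255,255)); t[:, :290]=0;t[:,350:]=0
print('teal',cv2.boundingRect(t[160:220]))
E
```

```text
t 17.85 pos [550.3  20.4 157.6] f [-5.4  5.   3.9] m [1.32 0.36 0.02] op 0.144 j6 -0.079 zang -0.35
tool delta to [552.7, 18.5, 157.6] [ 0.  -1.8  2.4]
95 [26.2 29.7] [640.9  17.4]
95 [24.9 27.8] [552.6 -70.1]
95 [22.4 24.1] [554.3 112.6]
95 [20.4 26. ] [462.5  12.9]
105 [25.9 29. ] [641.   16.9]
105 [12.1 22.3] [568.8 -67.8]
105 [ 9.3 20.8] [483.3  12.8]
105 [22.  23.3] [555.  113.6]
115 [25.4 28.7] [641.2  16.2]
115 [22.  23.3] [555.  113.6]
125 [24.5 28.5] [641.2  16.2]
125 [22.  23.3] [555.  113.6]
teal (305, 30, 20, 13)
```

Lid-disc fits now put C at (641, 16.8) and the right-hand jar at (552.6, -70.1). About the axis (552.6, 16.5) that is within about 0.5° of exact, and the jaws read -0.35°. Forces are low and the paddle is held, so I'm handing in.

```bash
python3 -c "
from h import *
print(env.job_done())"
```

```text
the job is handed in; nothing more can be done
None
```

The lid is on the sugar jar and released, the jar now stands at the front, and I handed the job in with the gripper still holding the carousel's handle. It took about 18 s of the 64 s allowed.

- **Lid:** it touched down at the expected height (138.6 mm TCP, about 8 N upward). The pictures after release and after turning show it sitting flush and level. I judged that by eye and did not measure the tilt.
- **Carousel:** I turned it about 135° counter-clockwise by the handle. The visible lid discs put the jars within about 0.5° of front, and the jaws read -0.35°. I could not fit the sugar jar's own lid cleanly because the gripper partly hid it, so its angle comes from the other jars.
- **Jars and other items:** all four jars were standing in the last picture, taken before a final 1.5° turn. I did not move any of the other things on the counter.
- **What disagreed:** partway through the turn the side force rose to 18 N, because the gripper was about 3 mm off the turning axis. I shifted it to relieve this. At the end the gripper sat about 2 mm off the camera's axis estimate in x and 4 mm in y, with about 8 N of side force left.

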